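Clamp the cut panel and hold the gauge boom at its mark

ROBOT

A 7-joint arm with a two-finger parallel gripper is mounted at the origin on the work surface. World frame = base frame: x ahead of the robot, y to its left, z up, the work surface at z = 0. Lengths are in m, angles in rad, forces in N, time in s.
With the tool pointing down it reaches from about 0.425 to 1.025 m from the base axis. Payload 3.6 kg.
Tool frame: the origin (TCP) lies midway between the tips of the shut fingers; the grasp point (between the pads) lies behind it (r.hold_point_z is the z of the grasp point in the tool frame, in m); z points along the fingers, y is the line along which they close (so a half turn about z gives the same grasp; the last joint's range is limited). The gripper opens to 85 mm and grips with 20 to 120 N. Pads are 22 mm wide; open, the fingers measure 114 mm over their backs; the gripper's body (76 mm by 85 mm) begins 54 mm behind the grasp point. The pads swing forward as they close: fully open they stand 13 mm farther back than shut.
Start: joints at [-1.438, 0.591, 0.048, 1.609, -0.033, 0.943, -0.034], TCP at [0.163, 0.706, 0.197] pointing down, gripper open.
Joint ranges: [-2.69, 2.69], [-0.47, 2.24], [-1.27, 1.36], [0.19, 2.51], [-1.53, 4.68], [0.08, 2.07], [-3.09, 3.09]. Speed limits (rad/s): [2.57, 2.57, 3.14, 3.14, 3.14, 3.14, 3.14].

INTERFACE

Orientations are given as a rotation vector (axis times angle).
In Python, from workcell import r gives the robot as it stands.
- The arm moves only by the tool move_arm, never from a script. Its argument "rows" is a list that holds one entry, the list of rows, each a list of 5 numbers: the closure, from -1 (fully open) to 1 (shut), then the shift along the world's x, y, z normalised to -1 to 1, where 1 is 0.02 m, then the turn about the world's z normalised to -1 to 1, where 1 is 8 degrees. In form: [[[gripper, x, y, z, twist], ...]]. A call has 1 to 20 rows; each row shifts and turns the commanded pose from where the row before left it; what a row does not reach is not made up. A row lasts 1/10 s, in which the tool goes at most 50 mm and 8.59 degrees, less where a joint would pass 70% of its speed; a pose out of reach is approached as far as the arm can. A call with a number of a shift or a turn outside -1 to 1 is refused whole. A call with a gripper value outside its range is refused whole. The fingers move at their own pace and stop on an object; "force" is the grip in N (left out, the last holds). Time passes only in rows, so rows that do not move let the fingers close. It gives the time, the measured TCP pose, the force, the opening and the grip force at its end, in the units of the state.
- r.read_state(): the state, without advancing time (a new reading comes with each control period).
- r.get_image(name): name is "scene" or "side" or "wrist"; returns a dict with "pixels" (400x640x3 uint8, red, green, blue), "range_z" (400x640 float32, m along the optical axis (not along the pixel's ray), 0 where there is no reading), "camera_matrix" (3x3 intrinsics, pixels), "dist" ([k1, k2, p1, p2, k3] as OpenCV has them; the pictures are not rectified), "position" and "rotation" of the camera in the world. Camera axes: x right, y up, looking along -z (the intrinsics and any distortion apply to the point x, -y, -z); pixel columns grow to the right and rows downward; lengths in m; the calibration is good to about 2 mm. A picture is of the moment at which its call begins.
- r.hand_in(): hands the job in; it is judged then, once.
Trained networks look in the newest picture that a camera, given by its name, has taken for a name from the list of things; names that differ only in an ending like _2 or _b are one class to them, and where a whole thing is asked for, a point or a joint stands for the part that bears it (a point fixed in the world has none). Each returns a list of dicts, best first, with "p" (0 to 1); they miss things now and then, are a little off and sometimes report something else, mostly with a low value. They report only what shows in the picture. A call takes as long as a camera call.
- r.cut_out(target, camera): "mask" (400x640 bool, what is visible of it) and "box" ([left, top, right, bottom] in pixels, round what is visible of it).
The state is a dict: "time": time; "joints": joint angles; "qd": joint speeds; "joint_torque": joint torques, N m; "eef_pos": TCP position; "tcp_rot": TCP orientation; "wrist_force": force on the tool from outside, world axes, zero at the start; "torque": the same for the moment, N m; "finger_gap": finger opening in m; "grip_force": force on a finger pad.
Only numpy, scipy, OpenCV 4.12 (cv2) and the standard library are available. Lean on these libraries where they do the work, as an engineer would, in place of code of your own. Each camera call takes 0.05 s, during which the arm holds its last target. There are 200 camera calls.

TASK

The cut metal panel is already lying in the finishing jig. First push the open clamp lever fully down onto the panel, then push the lock button on the gauge housing all the way in, and then pull the spring-loaded gauge boom out by its knob until its pointer lines up with the marker set on the scale. Finish while still gripping the knob and holding the boom there, because it springs back if let go; leave the marker, the panel and the things lying round the jig where they are.

Things in the scene. Friction and masses are not known exactly. Their poses are not given: they have to be found in the camera images.
- jig: Dark steel jig plate, 280 mm (x) by 460 mm (y), 12 mm thick, fixed. Origin at bench level, 20 mm to -y of the plate's centre; at yaw 0 its x points away from the robot, y to the robot's left (yaw up to 0.3 rad either way). 'Jig x, y' below are this body's axes. It carries the panel on its right half, the clamp at the panel's near edge, the gauge at far left.
- housing_top (a point): Centre of the top of the gauge housing, a grey block 50 mm in jig x, 160 mm in jig y, top 75 mm above the bench. The boom slides out of its -y face. Beside the boom, 54 mm further in jig x, runs an aluminium scale strip 28 mm wide along jig y, top 48 mm above the bench, a tick every 10 mm.
- clamp_hinge (a point): Point on the clamp lever's hinge axis, mid-width of the lever, 44 mm above the bench. The hinge axis runs along jig y.
- clamp_grip (a point): Centre of the clamp lever's free end, a black cylinder 22 mm in diameter and 34 mm long along jig y, 124 mm from the hinge axis. The lever is a steel bar 20 mm wide and 12 mm thick with a rubber foot below it. Shut, it lies level along +x from the hinge with the bar's upper face 50 mm above the bench; the foot then stands on the panel.
- clamp (a joint): Angle of the clamp lever, rad: 0 = fully down (its stop), positive = free end raised; starts 0.5 to 0.9. Stiff hinge (0.22 N m), stays where it is left. Pushed on its end it needs following round the arc; a straight push down on the bar about 50 mm from the hinge closes it with 4 to 6 N.
- button_top (a point): Centre of the top of the lock button, a steel disc 28 mm in diameter on top of the gauge housing, 90 mm above the bench when out.
- lock_button (a joint): How far the lock button is pushed down, m: 0 = out, boom locked; 0.008 = fully in (stop), boom free (free from 0.005 on). About 3 N moves it; it stays in when pushed and does not come out again.
- boom: Telescoping gauge boom: square aluminium bar 22 mm wide, top 60 mm above the bench, at jig x +50. It slides out along jig -y by up to 130 mm and starts fully in. A spring pulls it back in with 4 to 6 N; friction is 1 N. Origin at bench level under the knob's axis; axes parallel to the jig's.
- boom_knob (a point): Centre of the top of the boom's upright black knob: 24 mm in diameter, 45 mm tall, from 60 to 105 mm above the bench. The nearest face of the housing is 75 mm from the knob's axis to +y when the boom is in. The knob does not turn.
- boom_pointer (a point): Tip of the boom's pointer, a thin steel blade (4 mm wide) with a dark tip that sticks out along jig +x from under the knob over the scale, 53 mm above the bench; same jig y as the knob.
- marker_tip (a point): Tip of the marker's 3 mm blade, on a small dark steel saddle (12 by 16 mm, top 57 mm above the bench) at the far side of the scale. It points along jig -x at the boom's pointer; they line up at equal jig y (tips 4 mm apart in x). It starts 50 to 110 mm to jig -y of the pointer and slides if pushed with over 6 N. Axes parallel to the jig's.
- panel: Bronze-coloured cut metal panel, 160 mm (x) by 200 mm (y), 4 mm thick, loose, lying on rubber rests between six short pins at jig y -90; origin at the centre of its underside, 22 mm above the bench.
- tin: Bystander: plain metal tin 66 mm in diameter, 100 mm tall, left of the jig; origin at the centre of its underside.
- leaf: Bystander: small flat cut metal ornament, about 110 mm long, 4 mm thick, left of the jig; origin on its underside.
- brush: Bystander: brush lying right of the jig; origin on its underside.
- cup: Bystander: white plastic cup 70 mm in diameter, 70 mm tall, right of the jig; origin at the centre of its underside.

How it is judged:
By the outcome, as a careful person would: the job done as asked, in the order asked, and still so for the second after the job is handed in, while the arm keeps its last pose, push and grip.
It also fails if it takes over 64 s, if anything falls off the work surface, if the arm or the gripper's body presses on something with over 40 N, if the wrist force passes 120 N, or if a joint passes its speed limit or range.

## Working session

There is one attempt and no reset: what is moved stays moved. The work goes in short steps, Python scripts to look and compute and a tool call to move; the robot and the scene stay as the last step left them, time stands still between calls to the robot, and variables do not carry over. Pictures are saved under pics/ and viewed, at most 10 in all, crops included, and the job is handed in when it is done.

Besides the shell and the picture viewer there is one more tool, called after "Call:" as a command line: name --argument value ..., lists and objects as JSON in quotes. move_arm: Moves the arm, as the interface text tells. Scaled input: -1 to 1 covers 0.02 m each way for a shift and 8 degrees each way for a turn. Its arguments: {"type":"object","properties":{"rows":{"type":"array","items":{"type":"array","items":{"type":"array","items":{"type":"number"}}}},"force":{"type":"number"}},"required":["rows"]}

```bash
mkdir -p pics; ls; cat > h.py <<'E'
import numpy as np,cv2
from workcell import r
def pts(im,uv):
    "pixels (N,2) -> world via range_z"
    uv=np.asarray(uv,float).reshape(-1,2)
    d=im["range_z"][uv[:,1].round().astype(int),uv[:,0].round().astype(int)]
    return ray(im,uv,d)
def ray(im,uv,d):
    n=cv2.undistortPoints(np.asarray(uv,float).reshape(-1,1,2),im["camera_matrix"],np.array(im["dist"],float)).reshape(-1,2)
    c=np.c_[n[:,0]*d,-n[:,1]*d,-d*np.ones(len(n))]
    return c@np.array(im["rotation"]).T+np.array(im["position"])
def atz(im,uv,z):
    a=ray(im,uv,1.0); p=np.array(im["position"]); v=a-p
    return p+v*((z-p[2])/v[:,2])[:,None]
def save(im,n,box=None,s=1):
    a=im["pixels"][:,:,::-1]
    if box: a=a[box[1]:box[3],box[0]:box[2]]
    cv2.imwrite("pics/"+n,cv2.resize(a,None,fx=s,fy=s,interpolation=cv2.INTER_CUBIC))
E
python3 - <<'E'
from h import *
print(r.hold_point_z, r.read_state())
for c in ["scene","side"]:
    im=r.get_image(c); save(im,c+".png"); print(c,im["position"])
    for t in ["housing_top","clamp_hinge","clamp_grip","button_top","boom_knob","boom_pointer","marker_tip","panel","jig"]:
        o=r.cut_out(t,c)
        for k in o[:1]:
            m=k["mask"]; v,u=np.nonzero(m); P=pts(im,np.c_[u,v]); P=P[im["range_z"][v,u]>0]
            if len(P): print(t,round(k["p"],2),k["box"],m.sum(),"med",np.median(P,0).round(3),"min",P.min(0).round(3),"max",P.max(0).round(3))
E
```

```text
pics
-0.0187 {'time': 0.0, 'joints': array([-1.43748734,  0.59212281,  0.04828308,  1.60985408, -0.03326684,
        0.9427055 , -0.03372029]), 'qd': array([-0.00047328, -0.00036351, -0.00071114,  0.00054234,  0.0005847 ,
        0.00011893,  0.00125896]), 'joint_torque': array([-3.21795314e-04, -5.48697925e+01,  1.54636759e+00, -1.98128790e+01,
        9.35990538e-03,  8.77452112e-03,  1.70135905e-05]), 'eef_pos': array([0.16281981, 0.70553305, 0.19622606]), 'tcp_rot': array([-0.35534972, -3.12131544,  0.00358631]), 'wrist_force': array([ 1.16028842, -0.03017471,  0.02286644]), 'torque': array([-0.02243164,  0.04111091,  0.02788952]), 'grip_force': 0.0, 'finger_gap': 0.08545600495244704}
scene [1.29327633 0.30405179 0.72595341]Traceback (most recent call last):
  File "<stdin>", line 8, in <module>
  File "h.py", line 7, in pts
    return ray(im,uv,d)
  File "h.py", line 11, in ray
    return c@np.array(im["rotation"]).T+np.array(im["position"])
           ~~~~~~~~~~~~~~~~~~~~~~~~~~~~^~~~~~~~~~~~~~~~~~~~~~~~~
ValueError: operands could not be broadcast together with shapes (10492,) (3,)
```

```bash
sed -i 's/np.array(im\["rotation"\]).T/cv2.Rodrigues(np.array(im["rotation"],float))[0].T/' h.py
python3 - <<'E'
from h import *
for c in ["scene","side"]:
    im=r.get_image(c); save(im,c+".png"); print(c,im["position"],im["rotation"])
    for t in ["housing_top","clamp_hinge","clamp_grip","button_top","boom_knob","boom_pointer","marker_tip","panel","jig"]:
        o=r.cut_out(t,c)
        for k in o[:1]:
            m=k["mask"]; v,u=np.nonzero(m); P=pts(im,np.c_[u,v]); P=P[im["range_z"][v,u]>0]
            if len(P): print(t,round(k["p"],2),k["box"],m.sum(),"med",np.median(P,0).round(3),"min",P.min(0).round(3),"max",P.max(0).round(3))
E
```

```text
scene [1.29327633 0.30405179 0.72595341] [0.58759109 0.87392255 1.74822405]
housing_top 0.67 [208.4, 181.1, 393.9, 273.2] 10930 med [0.612 0.048 0.014] min [ 0.365 -0.247 -0.002] max [0.732 0.258 0.13 ]
clamp_hinge 0.85 [212.7, 184.0, 397.4, 271.0] 10734 med [0.612 0.052 0.014] min [ 0.365 -0.245 -0.001] max [0.732 0.257 0.13 ]
clamp_grip 0.67 [262.8, 181.1, 280.7, 194.1] 186 med [ 0.567 -0.101  0.116] min [ 0.405 -0.204  0.   ] max [ 0.581 -0.08   0.13 ]
button_top 0.66 [342.8, 213.0, 354.8, 223.5] 84 med [0.596 0.128 0.091] min [0.579 0.116 0.079] max [0.604 0.141 0.094]
boom_knob 0.86 [290.2, 203.6, 319.9, 229.7] 439 med [0.615 0.013 0.061] min [ 0.559 -0.038  0.015] max [0.634 0.068 0.11 ]
boom_pointer 0.91 [293.8, 206.7, 321.4, 229.5] 429 med [0.615 0.015 0.061] min [ 0.559 -0.012  0.027] max [0.64  0.068 0.11 ]
marker_tip 0.32 [290.3, 204.9, 324.9, 234.6] 529 med [0.614 0.01  0.061] min [ 0.522 -0.038  0.011] max [0.653 0.071 0.11 ]
panel 0.84 [230.4, 193.7, 311.3, 233.0] 1312 med [ 0.551 -0.105  0.027] min [ 0.475 -0.208  0.01 ] max [0.65  0.01  0.048]
jig 0.89 [212.7, 180.8, 
[... 488 characters left out ...]
 [ 0.527 -0.112  0.091] min [ 0.465 -0.126  0.011] max [0.676 0.02  0.13 ]
boom_knob 0.76 [324.6, 190.0, 354.7, 216.6] 463 med [ 0.601 -0.002  0.061] min [ 0.588 -0.022  0.012] max [0.669 0.064 0.108]
boom_pointer 0.84 [325.2, 188.3, 353.9, 215.7] 522 med [0.601 0.001 0.061] min [ 0.556 -0.087  0.011] max [0.673 0.102 0.125]
marker_tip 0.47 [381.5, 208.8, 388.7, 213.2] 40 med [ 0.683 -0.061  0.057] min [ 0.674 -0.068  0.05 ] max [ 0.691 -0.051  0.061]
panel 0.65 [308.1, 216.8, 416.6, 287.8] 2671 med [ 0.566 -0.126  0.027] min [ 0.481 -0.209  0.01 ] max [0.678 0.01  0.032]
jig 0.61 [227.1, 164.3, 442.0, 320.7] 14073 med [ 0.537 -0.029  0.014] min [ 0.386 -0.239 -0.002] max [0.748 0.281 0.13 ]
```

View pics/scene.png

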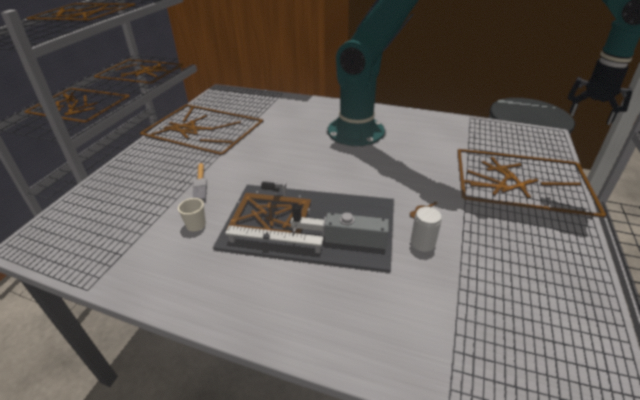

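View pics/side.png

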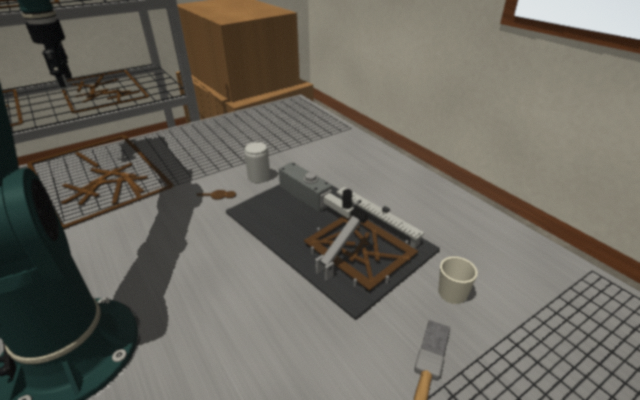

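The scene view shows the jig with the clamp grip near (271,187), button (348,218), knob (297,213), marker (267,237). The side view shows the raised lever running from its hinge at (325,265), and the marker at (385,210). Next I'll fit the jig frame from the point clouds.

```bash
python3 - <<'E'
from h import *
C=[]
for c in ["scene","side"]:
    im=r.get_image(c); v,u=np.nonzero(im["range_z"]>0); P=pts(im,np.c_[u,v])
    k=(P[:,0]>.3)&(P[:,0]<.85)&(P[:,1]>-.32)&(P[:,1]<.32)&(P[:,2]>-.01)&(P[:,2]<.16); P=P[k]; col=im["pixels"][v[k],u[k]]
    np.savez(c+".npz",P=P,col=col); 
    def rect(lo,hi,n,box=None):
        Q=P[(P[:,2]>lo)&(P[:,2]<hi)]
        if box: Q=Q[(Q[:,0]>box[0])&(Q[:,0]<box[1])&(Q[:,1]>box[2])&(Q[:,1]<box[3])]
        if len(Q)>5: print(c,n,len(Q),"rect",[np.round(x,3) for x in cv2.minAreaRect(Q[:,:2].astype(np.float32))],"z",np.median(Q[:,2]).round(4))
        return Q
    rect(.006,.016,"plate"); rect(.071,.079,"housing",(.5,.75,.02,.3)); rect(.046,.051,"strip",(.6,.8,-.3,.1)); rect(.056,.064,"boom",(.5,.75,-.05,.1)); 
    rect(.086,.1,"button",(.55,.65,.09,.17));rect(.1,.11,"knobtop",(.55,.68,-.08,.08)); rect(.053,.065,"marker",(.64,.75,-.2,.0));
    Q=rect(.06,.15,"lever",(.35,.6,-.2,-.04))
    if len(Q): print(Q[np.argsort(Q[:,2])][::max(1,len(Q)//12)].round(3))
E
```

```text
scene plate 6669 rect [array([0.572, 0.004]), array([0.623, 0.477]), np.float64(81.321)] z 0.0133
scene housing 771 rect [array([0.582, 0.187]), array([0.052, 0.229]), np.float64(8.929)] z 0.0762
scene strip 812 rect [array([ 0.659, -0.099]), array([0.084, 0.401]), np.float64(3.562)] z 0.0492
scene boom 224 rect [array([0.628, 0.012]), array([0.063, 0.166]), np.float64(25.721)] z 0.0608
scene button 75 rect [array([0.591, 0.128]), array([0.027, 0.026]), np.float64(3.307)] z 0.0911
scene knobtop 57 rect [array([ 0.611, -0.001]), array([0.02 , 0.022]), np.float64(38.385)] z 0.1056
scene marker 34 rect [array([ 0.686, -0.056]), array([0.018, 0.016]), np.float64(55.076)] z 0.0574
scene lever 152 rect [array([ 0.533, -0.107]), array([0.099, 0.035]), np.float64(14.137)] z 0.1204
[[ 0.49  -0.102  0.06 ]
 [ 0.508 -0.109  0.065]
 [ 0.501 -0.102  0.079]
 [ 0.536 -0.094  0.095]
 [ 0.579 -0.113  0.115]
 [ 0.575 -0.092  0.117]
 [ 0.572 -0.081  0.12 ]
 [ 0.572 -0.089  0.122]
 [ 0.573 -0.098  0.124]
 [ 0.575 -0.111  0.126]
 [ 0.57  -0.09   0.127]
 [ 0.57  -0.113  0.128]
 [ 0.566 -0.097  0.129]]
sid
[... 386 characters left out ...]
de button 65 rect [array([0.59 , 0.125]), array([0.027, 0.026]), np.float64(57.754)] z 0.0908
side knobtop 62 rect [array([ 0.61 , -0.006]), array([0.021, 0.022]), np.float64(81.545)] z 0.1056
side marker 44 rect [array([ 0.675, -0.05 ]), array([0.026, 0.117]), np.float64(21.729)] z 0.0574
side lever 656 rect [array([ 0.526, -0.105]), array([0.105, 0.034]), np.float64(3.475)] z 0.0977
[[ 0.481 -0.124  0.06 ]
 [ 0.485 -0.116  0.066]
 [ 0.497 -0.107  0.072]
 [ 0.505 -0.109  0.078]
 [ 0.511 -0.111  0.084]
 [ 0.522 -0.12   0.09 ]
 [ 0.528 -0.098  0.097]
 [ 0.539 -0.107  0.103]
 [ 0.561 -0.112  0.11 ]
 [ 0.575 -0.118  0.115]
 [ 0.56  -0.116  0.121]
 [ 0.559 -0.107  0.126]
 [ 0.564 -0.087  0.129]]
```

Call:
move_arm --rows '[[[1,0.6,-1,0,0.13],[1,0.6,-1,0,0.13],[1,0.6,-1,0,0.13],[1,0.6,-1,0,0.13],[1,0.6,-1,0,0.13],[1,0.6,-1,0,0.13],[1,0.6,-1,0,0.13],[1,0.6,-1,0,0.13],[1,0.6,-1,0,0.13],[1,0.6,-1,0,0.13],[1,0.6,-1,0,0.14],[1,0.6,-1,0,0.14],[1,0.6,-1,0,0.14],[1,0.6,-1,0,0.14],[1,0.6,-1,0,0.14],[1,0.6,-1,0,0.14],[1,0.6,-1,0,0.14],[1,0.6,-1,0,0.14],[1,0.6,-1,0,0.14],[1,0.6,-1,0,0.14]]]' --force 40

```text
time: 3.2
eef_pos: [0.4036, 0.3057, 0.1977]
tcp_rot: [-0.237, 3.132, 0.001]
wrist_force: [0.5, 0.2, -0.1]
finger_gap: 0.0002
grip_force: 0.0
```

Call:
move_arm --rows '[[[1,0.3,-1,0,0],[1,0.3,-1,0,0],[1,0.3,-1,0,0],[1,0.3,-1,0,0],[1,0.3,-1,0,0],[1,0.3,-1,0,0],[1,0.3,-1,0,0],[1,0.3,-1,0,0],[1,0.3,-1,0,0],[1,0.3,-1,0,0],[1,0.3,-1,0,0],[1,0.3,-1,0,0],[1,0.3,-1,0,0],[1,0.3,-1,0,0],[1,0.3,-1,0,0],[1,0.3,-1,0,0],[1,0.3,-1,0,0],[1,0.3,-1,0,0],[1,0.3,-1,0,0],[1,0.0,0,0,0]]]'

```text
time: 5.2
eef_pos: [0.518, -0.077, 0.1978]
tcp_rot: [-0.228, 3.132, -0.003]
wrist_force: [0.1, 0.2, 0.8]
finger_gap: -0.0001
grip_force: 0.0
```

```bash
python3 - <<'E'
from h import *
im=r.get_image("wrist"); save(im,"w1.png"); s=r.read_state(); print(s["eef_pos"],s["tcp_rot"],s["wrist_force"],s["finger_gap"])
E
```

```text
[ 0.51730668 -0.07487625  0.19758027] [-2.30839906e-01  3.13257659e+00 -6.17859901e-04] [ 0.26038916  0.16603597 -0.63732877] -3.96577630283876e-05
```

View pics/w1.png

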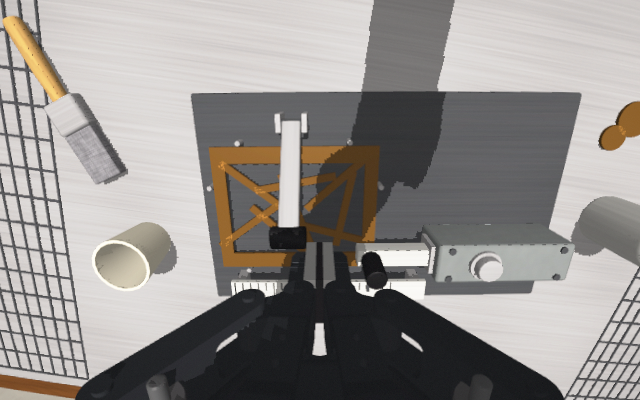

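The wrist view shows the lever from its hinge (292,122) to its black grip (288,238). The knob is at (374,270), the button at (488,266), and the jig edges look square to the gripper.

```bash
python3 - <<'E'
from h import *
im=r.get_image("wrist")
v,u=np.nonzero(im["range_z"]>0); P=pts(im,np.c_[u,v]); 
def rect(n,b,lo,hi):
    k=(u>=b[0])&(u<b[2])&(v>=b[1])&(v<b[3])&(P[:,2]>lo)&(P[:,2]<hi); Q=P[k]
    print(n,k.sum(),[np.round(x,4) for x in cv2.minAreaRect(Q[:,:2].astype(np.float32))],Q.mean(0).round(4))
rect("button",(465,240,510,290),.086,.095); rect("housing",(420,220,580,285),.073,.079)
rect("knobtop",(355,240,395,295),.103,.109); rect("plate",(190,90,582,297),.009,.016)
rect("bar",(275,115,305,225),.04,.13)
for y in (135,160,185,210): print(pts(im,[[290,y]]).round(4))
print("hinge lugs",pts(im,[[280,122],[303,122]]).round(4),"grip",pts(im,[[288,238],[275,238],[300,238]]).round(4))
E
```

```text
button 434 [array([0.5898, 0.1268]), array([0.027 , 0.0269]), np.float64(74.1762)] [0.5894 0.1266 0.089 ]
housing 3945 [array([0.5864, 0.152 ]), array([0.0494, 0.1578]), np.float64(8.7671)] [0.5845 0.1528 0.0746]
knobtop 295 [array([ 0.6102, -0.0015]), array([0.0224, 0.0221]), np.float64(28.6404)] [ 0.6098 -0.0013  0.1042]
plate 44876 [array([0.5538, 0.0366]), array([0.2799, 0.5108]), np.float64(8.7582)] [0.5083 0.0199 0.0114]
bar 2357 [array([ 0.5086, -0.1068]), array([0.1002, 0.0308]), np.float64(7.6352)] [ 0.5081 -0.1063  0.0798]
[[ 0.4784 -0.1095  0.0599]]
[[ 0.5013 -0.1055  0.0745]]
[[ 0.5227 -0.1015  0.0902]]
[[ 0.5429 -0.0978  0.1054]]
hinge lugs [[ 0.4678 -0.1224  0.049 ]
 [ 0.4642 -0.0983  0.0501]] grip [[ 0.5621 -0.0954  0.1263]
 [ 0.5638 -0.1072  0.1265]
 [ 0.5605 -0.0846  0.1264]]
```

Call:
move_arm --rows '[[[1,0,-0.75,-0.5,0],[1,0,-0.7,-0.5,0],[1,0,0,-1,0],[1,0,0,-1,0],[1,0,0,-1,0],[1,0,0,-0.5,0],[1,0,0,-0.2,0],[1,0,0,-0.2,0],[1,0,0,-0.2,0],[1,0,0,-0.2,0],[1,0,0,-0.2,0],[1,0,0,-0.2,0],[1,0,0,0,0]]]'

```text
time: 6.6
eef_pos: [0.5166, -0.1025, 0.0829]
tcp_rot: [0.236, -3.132, -0.0]
wrist_force: [-0.4, -0.3, -0.9]
finger_gap: 0.0002
grip_force: 0.0
```

Call:
move_arm --rows '[[[1,0,0,-0.2,0],[1,0,0,-0.2,0],[1,0,0,-0.2,0],[1,0,0,-0.2,0],[1,0,0,-0.2,0],[1,0,0,0,0],[1,0,0,0,0]]]'

```text
time: 7.3
eef_pos: [0.517, -0.1026, 0.0633]
tcp_rot: [0.236, -3.132, -0.0]
wrist_force: [0.4, 0.0, -1.1]
finger_gap: 0.0004
grip_force: 0.0
```

```bash
python3 - <<'E'
from h import *
im=r.get_image("side"); save(im,"s2.png",(220,130,450,330),3)
s=r.read_state(); print(s["wrist_force"],s["eef_pos"])
E
```

```text
[0.11932002 1.09491517 0.82710256] [ 0.51707956 -0.10257837  0.06339544]
```

View pics/s2.png

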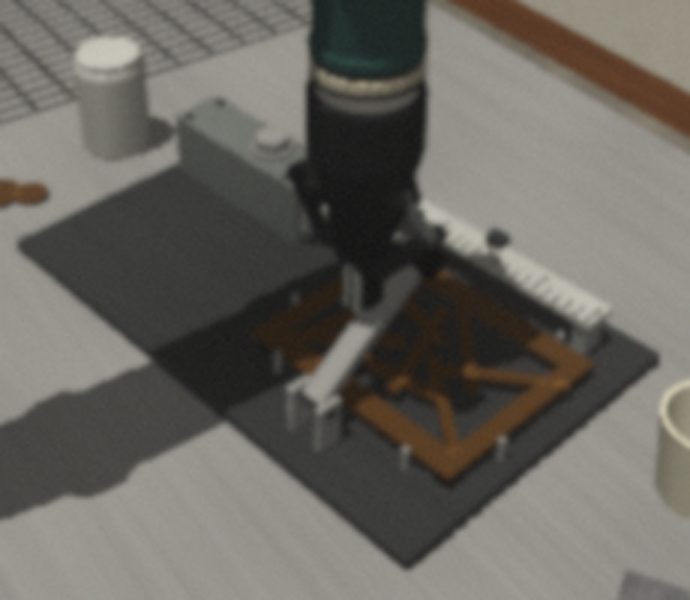

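The fingertips sit on the bar at about (370,300) and the lever is going down, so I'll carry on.

Call:
move_arm --rows '[[[1,0,0,-0.2,0],[1,0,0,-0.2,0],[1,0,0,-0.2,0],[1,0,0,-0.1,0],[1,0,0,0,0],[1,0,0,0,0]]]'

```text
time: 7.95
eef_pos: [0.5163, -0.1025, 0.0491]
tcp_rot: [0.236, -3.131, -0.0]
wrist_force: [-0.5, -0.0, -1.1]
finger_gap: -0.0002
grip_force: 0.0
```

Call:
move_arm --rows '[[[1,0,0,-0.1,0],[1,0,0,-0.1,0],[1,0,0,0,0],[1,0,0,0,0]]]'

```text
time: 8.35
eef_pos: [0.5165, -0.1026, 0.0452]
tcp_rot: [0.236, -3.132, -0.0]
wrist_force: [-0.4, -0.4, -0.4]
finger_gap: 0.0001
grip_force: 0.0
```

```bash
python3 - <<'E'
from h import *
im=r.get_image("wrist"); a=im["pixels"][90:350,180:460,::-1]; a=cv2.resize(a,None,fx=1.5,fy=1.5)
b=r.get_image("side")["pixels"][180:300,300:440,::-1]; b=cv2.resize(b,(455,390),interpolation=cv2.INTER_CUBIC)
cv2.imwrite("pics/w2.png",np.hstack([a[:390],b])[:, :800])
s=r.read_state(); print(s["wrist_force"],s["eef_pos"],s["joint_torque"])
E
```

```text
[ 0.33286125 -0.27788074 -0.59003781] [ 0.51649435 -0.10255346  0.04519534] [-1.17126654e-02 -4.41043746e+01  1.74464833e+00 -9.54569846e+00
  4.56419206e-03  1.06146119e-03  2.15415167e-05]
```

View pics/w2.png

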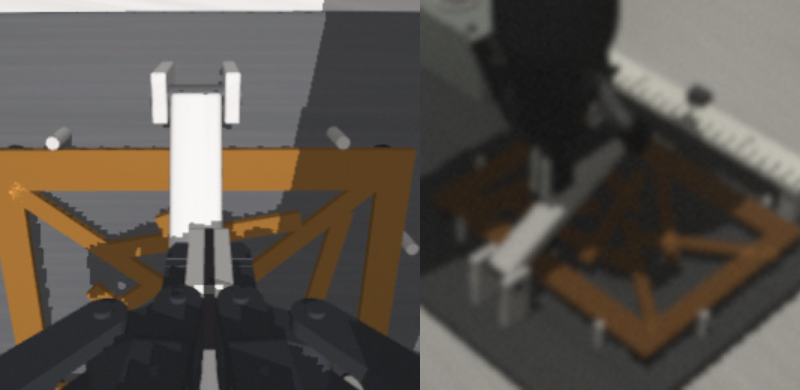

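```bash
python3 - <<'E'
from h import *
for c,uvs in (("wrist",[(317,y) for y in range(156,240,8)]),):
    im=r.get_image(c); print(np.c_[uvs,pts(im,uvs).round(4)])
    print("lugs",pts(im,[[288,140],[335,140]]).round(4))
im=r.get_image("side"); v,u=np.nonzero(im["range_z"]>0); P=pts(im,np.c_[u,v])
ex=np.array([.9883,.1523]);ey=np.array([-.1523,.9883]); q=P[:,:2]-[.466,-.111]; a=q@ex;b=q@ey
for lo in np.arange(0,.15,.01):
    k=(a>lo)&(a<lo+.01)&(abs(b)<.007)&(P[:,2]<.09); 
    if k.any(): print(round(lo,2),k.sum(),np.percentile(P[k,2],[10,50,90]).round(4))
E
```

```text
[[ 3.170e+02  1.560e+02  4.680e-01 -1.096e-01  4.990e-02]
 [ 3.170e+02  1.640e+02  4.723e-01 -1.089e-01  5.140e-02]
 [ 3.170e+02  1.720e+02  4.763e-01 -1.083e-01  5.430e-02]
 [ 3.170e+02  1.800e+02  4.804e-01 -1.077e-01  5.650e-02]
 [ 3.170e+02  1.880e+02  4.844e-01 -1.071e-01  5.870e-02]
 [ 3.170e+02  1.960e+02  4.887e-01 -1.064e-01  6.020e-02]
 [ 3.170e+02  2.040e+02  4.933e-01 -1.057e-01  6.050e-02]
 [ 3.170e+02  2.120e+02  4.970e-01 -1.052e-01  6.370e-02]
 [ 3.170e+02  2.200e+02  5.008e-01 -1.046e-01  6.610e-02]
 [ 3.170e+02  2.280e+02  5.049e-01 -1.040e-01  6.780e-02]
 [ 3.170e+02  2.360e+02  5.086e-01 -1.034e-01  7.030e-02]]
lugs [[ 0.461  -0.127   0.0522]
 [ 0.4572 -0.1009  0.0513]]
0.0 66 [0.0129 0.033  0.0549]
0.01 26 [0.0561 0.0583 0.0614]
0.02 25 [0.0418 0.0635 0.0651]
0.03 44 [0.0145 0.0669 0.0715]
0.04 44 [0.0268 0.0726 0.0869]
0.05 4 [0.0325 0.0759 0.077 ]
0.06 30 [0.0119 0.0134 0.0265]
0.07 45 [0.0121 0.0276 0.0887]
0.09 8 [0.0138 0.0141 0.0191]
0.1 13 [0.0127 0.0262 0.028 ]
0.11 15 [0.0136 0.0267 0.0287]
0.12 28 [0.0131 0.0266 0.0291]
0.13 12 [0.0145 0.0272 0.0282]
0.14 15 [0.0129 0.0145 0.0287]
```

```bash
python3 - <<'E'
from h import *
im=r.get_image("wrist"); print("cam",im["position"],im["rotation"])
for y in range(236,300,6): print(y,[tuple(pts(im,[[x,y]])[0].round(3)) for x in (308,314,320,326,332,345)])
E
```

```text
cam [ 0.4355488  -0.11334795  0.2212865 ] [-0.23974426 -0.27906099  1.70383348]
236 [(np.float64(0.51), np.float64(-0.108), np.float64(0.07)), (np.float64(0.509), np.float64(-0.105), np.float64(0.071)), (np.float64(0.509), np.float64(-0.102), np.float64(0.07)), (np.float64(0.508), np.float64(-0.098), np.float64(0.07)), (np.float64(0.536), np.float64(-0.088), np.float64(0.011)), (np.float64(0.528), np.float64(-0.08), np.float64(0.025))]
242 [(np.float64(0.507), np.float64(-0.108), np.float64(0.083)), (np.float64(0.506), np.float64(-0.105), np.float64(0.083)), (np.float64(0.506), np.float64(-0.102), np.float64(0.083)), (np.float64(0.505), np.float64(-0.099), np.float64(0.083)), (np.float64(0.505), np.float64(-0.096), np.float64(0.083)), (np.float64(0.532), np.float64(-0.08), np.float64(0.026))]
248 [(np.float64(0.507), np.float64(-0.108), np.float64(0.089)), (np.float64(0.506), np.float64(-0.105), np.float64(0.089)), (np.float64(0.505), np.float64(-0.102), np.float64(0.09)), (np.float64(0.505), np.float64(-0.099), np.float64(0.09)), (np.float64(0.505), np.float64(-0.096), np.float64(0.
[... 2258 characters left out ...]
np.float64(-0.107), np.float64(0.124)), (np.float64(0.506), np.float64(-0.105), np.float64(0.124)), (np.float64(0.511), np.float64(-0.102), np.float64(0.116)), (np.float64(0.505), np.float64(-0.1), np.float64(0.124)), (np.float64(0.504), np.float64(-0.098), np.float64(0.125)), (np.float64(0.503), np.float64(-0.093), np.float64(0.125))]
296 [(np.float64(0.506), np.float64(-0.107), np.float64(0.128)), (np.float64(0.507), np.float64(-0.104), np.float64(0.126)), (np.float64(0.513), np.float64(-0.101), np.float64(0.117)), (np.float64(0.505), np.float64(-0.1), np.float64(0.128)), (np.float64(0.504), np.float64(-0.098), np.float64(0.129)), (np.float64(0.503), np.float64(-0.093), np.float64(0.128))]
```

Call:
move_arm --rows '[[[1,0,0,-0.2,0],[1,0,0,-0.2,0],[1,0,0,-0.2,0]]]'

```text
time: 8.9
eef_pos: [0.5182, -0.1026, 0.0334]
tcp_rot: [-0.236, 3.131, -0.001]
wrist_force: [1.0, 0.2, 3.0]
finger_gap: 0.0001
grip_force: 1.2
```

```bash
cat > look.py <<'E'
from h import *
im=r.get_image("wrist"); s=r.read_state(); print("tcp",s["eef_pos"].round(4),"F",s["wrist_force"].round(1),"cam",im["position"])
uv=[(317,y) for y in range(160,234,6)]; p=pts(im,uv); k=np.polyfit(p[:,0],p[:,2],1); print("slope",k[0]/1.012, "z at tcp x",np.polyval(k,s["eef_pos"][0]))
print("finger",[pts(im,[[320,y]])[0].round(4).tolist() for y in (236,239,242,246)])
c=r.get_image("scene"); v,u=np.nonzero(c["range_z"]>0); P=pts(c,np.c_[u,v]); e=s["eef_pos"]
k=(np.hypot(P[:,0]-e[0],P[:,1]-e[1])<.025); z=P[k,2]; print("scene z hist near tcp",np.histogram(z,bins=np.arange(0,.25,.01))[0])
E
python3 look.py
```

```text
tcp [ 0.5173 -0.1026  0.0327] F [ 1.1  0.2 -0.4] cam [ 0.43661132 -0.11336424  0.20919281]
slope 0.29563908947282747 z at tcp x 0.06435792457351817
finger [[0.5082, -0.1021, 0.0621], [0.5102, -0.1018, 0.0617], [0.5074, -0.1022, 0.0706], [0.5071, -0.1023, 0.0757]]
scene z hist near tcp [ 0 60 73  1  7  7 15 36 31 26 29 47 48 32 42 42 42 65 12  0  0  0  0  0]
```

Reported TCP z is about 34 mm lower than where the fingertips really are (they touch the bar at about 0.067). I'll allow for that and keep going by force.

Call:
move_arm --rows '[[[1,0,0,-0.2,0],[1,0,0,-0.2,0],[1,0,0,-0.2,0],[1,0,0,-0.1,0]]]'

```text
time: 9.4
eef_pos: [0.5174, -0.1026, 0.019]
tcp_rot: [-0.236, 3.132, -0.0]
wrist_force: [0.5, 0.6, 3.0]
finger_gap: -0.0
grip_force: 1.1
```

```bash
python3 look.py
```

```text
tcp [ 0.5169 -0.1026  0.0188] F [ 0.6 -0.1  1.6] cam [ 0.43609941 -0.11335208  0.19496264]
slope 0.06896378497829089 z at tcp x 0.05251832713222668
finger [[0.5058, -0.1023, 0.0512], [0.5073, -0.1021, 0.0516], [0.5062, -0.1022, 0.0572], [0.5071, -0.1021, 0.0598]]
scene z hist near tcp [ 1 46 49  6  8 35 24 30 28 27 64 34 33 42 42 46 50  1  0  0  0  0  0  0]
```

Call:
move_arm --rows '[[[1,0,0,-0.1,0],[1,0,0,-0.1,0],[1,0,0,-0.05,0],[1,0,0,-0.05,0]]]'

```text
time: 9.9
eef_pos: [0.5164, -0.1026, 0.0158]
tcp_rot: [0.235, -3.132, -0.001]
wrist_force: [-5.2, 1.3, 37.3]
finger_gap: 0.0003
grip_force: 18.2
```

```bash
python3 look.py
```

```text
tcp [ 0.5164 -0.1026  0.0159] F [-4.2  1.6 28.3] cam [ 0.43538298 -0.11341003  0.19184178]
slope 0.05311246587297599 z at tcp x 0.05082409942641804
finger [[0.5037, -0.1025, 0.0503], [0.5059, -0.1021, 0.0494], [0.5053, -0.1023, 0.0541], [0.5052, -0.1023, 0.0585]]
scene z hist near tcp [ 1 46 48  2 15 38 28 33 24 35 62 30 37 42 41 53 29  0  0  0  0  0  0  0]
```

Lever on its stop (28–37 N at bar height 0.051). Next I'll lift and go over to the button.

Call:
move_arm --rows '[[[1,0,0,0.3,0],[1,0,0,1,0],[1,0,0,1,0],[1,0,0,1,0],[1,0,0,1,0],[1,0,0,0.4,0],[1,0.3,0.95,0,0],[1,0.3,0.95,0,0],[1,0.3,0.95,0,0],[1,0.3,0.95,0,0],[1,0.3,0.95,0,0],[1,0.3,0.95,0,0],[1,0.3,0.95,0,0],[1,0.3,0.95,0,0],[1,0.3,0.95,0,0],[1,0.3,0.95,0,0],[1,0.3,0.95,0,0],[1,0.35,0.95,0,0],[1,0,0,0,0],[1,0,0,0,0]]]'

```text
time: 12.0
eef_pos: [0.5897, 0.1254, 0.1071]
tcp_rot: [0.237, -3.132, 0.001]
wrist_force: [0.7, 0.3, -0.8]
finger_gap: 0.0002
grip_force: 0.0
```

```bash
python3 - <<'E'
from h import *
im=r.get_image("wrist"); save(im,"w3.png"); s=r.read_state(); print(s["eef_pos"],s["tcp_rot"],s["wrist_force"])
v,u=np.nonzero(im["range_z"]>0); P=pts(im,np.c_[u,v])
ex=np.array([.9883,.1523]);ey=np.array([-.1523,.9883]); q=P[:,:2]-[.466,-.111]; a=q@ex;b=q@ey
for lo in np.arange(0,.15,.01):
    k=(a>lo)&(a<lo+.01)&(abs(b)<.007)&(P[:,2]<.09)&(P[:,2]>.035)
    if k.any(): print(round(lo,2),k.sum(),np.percentile(P[k,2],[50]).round(4))
k=(np.hypot(P[:,0]-.5898,P[:,1]-.1268)<.03)&(P[:,2]>.083)&(P[:,2]<.096); print("button",k.sum(),P[k].mean(0))
E
```

```text
[0.58952792 0.12426924 0.10712501] [ 2.34512053e-01 -3.13174687e+00  1.75175669e-03] [ 0.57557221  0.05208113 -0.45640167]
0.0 57 [0.0495]
0.01 365 [0.0493]
0.02 365 [0.0492]
0.03 368 [0.0492]
0.04 349 [0.0491]
0.05 325 [0.0492]
0.06 311 [0.0492]
0.07 289 [0.0492]
0.08 292 [0.0491]
0.09 277 [0.0491]
0.1 263 [0.0491]
0.11 257 [0.0498]
0.12 212 [0.0537]
0.13 78 [0.0511]
button 1165 [0.58912306 0.12796117 0.0889825 ]
```

View pics/w3.png

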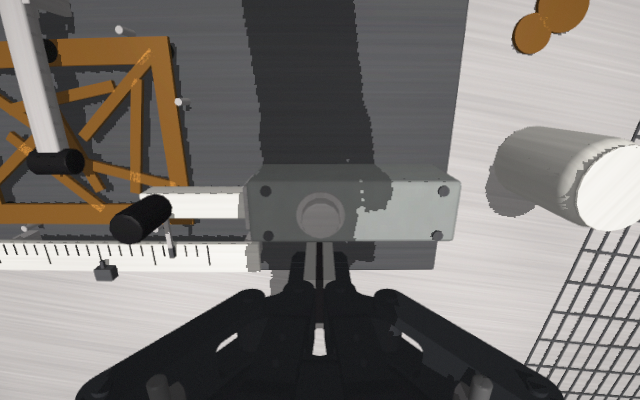

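The lever is flat and shut at (45,90), the button is at (320,215), the pointer tip at (172,258) and the marker at (104,264).

Call:
move_arm --rows '[[[1,0,0.1,-1,0],[1,0,0,-1,0],[1,0,0,-0.2,0],[1,0,0,-0.15,0],[1,0,0,-0.1,0],[1,0,0,-0.1,0],[1,0,0,-0.1,0],[1,0,0,-0.1,0]]]'

```text
time: 12.85
eef_pos: [0.5907, 0.1273, 0.0531]
tcp_rot: [-0.235, 3.131, 0.0]
wrist_force: [-1.3, -1.2, 3.2]
finger_gap: -0.0
grip_force: 1.4
```

Call:
move_arm --rows '[[[1,0,0,-0.1,0],[1,0,0,-0.1,0]]]'

```text
time: 13.05
eef_pos: [0.5906, 0.1273, 0.0487]
tcp_rot: [-0.235, 3.131, -0.0]
wrist_force: [0.4, -1.1, 3.5]
finger_gap: -0.0002
grip_force: 1.4
```

```bash
python3 - <<'E'
from h import *
im=cv2.imread("pics/w3.png")  # marker/pointer crop (same arm pose as earlier picture)
cv2.imwrite("pics/w3c.png",cv2.resize(im[180:300,60:260],None,fx=4,fy=4,interpolation=cv2.INTER_CUBIC))
c=r.get_image("wrist"); s=r.read_state(); print(s["eef_pos"].round(4),s["wrist_force"].round(1))
E
```

```text
[0.5906 0.1273 0.0483] [ 1.7 -0.1  3.1]
```

View pics/w3c.png

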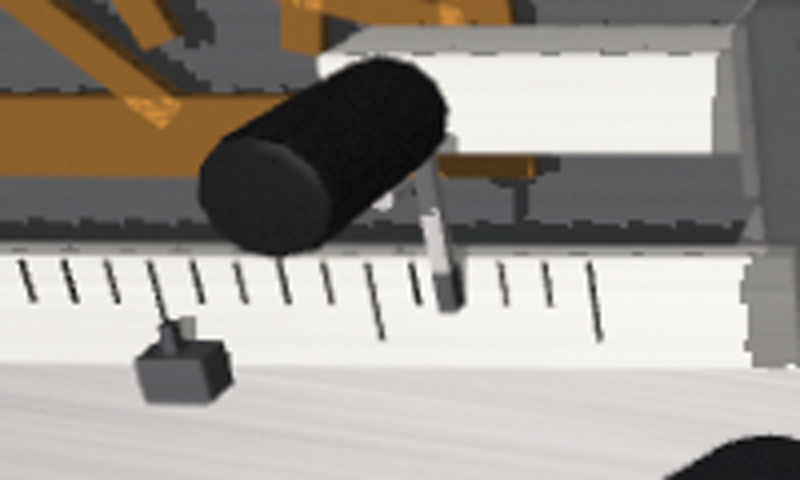

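The crop shows the pointer tip at (452,300) and the marker blade tip at (168,325), about 6.5 ticks apart. I'll finish the button push.

Call:
move_arm --rows '[[[1,0,0,-0.1,0],[1,0,0,-0.05,0]]]'

```text
time: 13.3
eef_pos: [0.5907, 0.1273, 0.0478]
tcp_rot: [-0.235, 3.132, 0.001]
wrist_force: [-5.4, -2.6, 25.7]
finger_gap: 0.0002
grip_force: 13.0
```

Call:
move_arm --rows '[[[1,0,0,-0.1,0],[1,0,0,0,0]]]'

```text
time: 13.5
eef_pos: [0.5907, 0.1273, 0.0477]
tcp_rot: [-0.235, 3.132, 0.001]
wrist_force: [-7.3, -2.2, 31.3]
finger_gap: 0.0
grip_force: 15.8
```

Call:
move_arm --rows '[[[1,0,0,0.2,0],[1,0,0,0.8,0],[1,0,0,1,0],[1,0,0,1,0],[-1,0,0,0,0],[-1,0,0,0,0],[-1,0,0,0,0],[-1,0,0,0,0]]]'

```text
time: 14.3
eef_pos: [0.589, 0.1273, 0.1022]
tcp_rot: [0.236, -3.13, 0.001]
wrist_force: [1.0, -0.4, 0.8]
finger_gap: 0.0583
grip_force: 0.0
```

```bash
python3 - <<'E'
from h import *
im=r.get_image("wrist"); s=r.read_state(); print(s["eef_pos"],s["finger_gap"])
v,u=np.nonzero(im["range_z"]>0); P=pts(im,np.c_[u,v]); th=np.radians(8.76)
ex=np.array([np.cos(th),np.sin(th)]);ey=np.array([-ex[1],ex[0]])
k=(np.hypot(P[:,0]-.5898,P[:,1]-.1268)<.012)&(P[:,2]>.07); print("button",P[k].mean(0).round(4))
k=(abs(P[:,0]-.61)<.02)&(abs(P[:,1])<.02)&(P[:,2]>.102)&(P[:,2]<.11); Q=P[k]; print("knob",k.sum(),Q.mean(0).round(4),cv2.minAreaRect(Q[:,:2].astype(np.float32)))
kn=cv2.minEnclosingCircle(Q[:,:2].astype(np.float32))[0]; 
q=P[:,:2]-np.array(kn); a=q@ex; b=q@ey
# everything above strip (z>.0505) near the strip
k=(a>.025)&(a<.08)&(b>-.13)&(b<.03)&(P[:,2]>.0505)&(P[:,2]<.07)
for lo,hi,n in ((-.02,.03,"pointer"),(-.13,-.03,"marker")):
    m=k&(b>lo)&(b<hi); print(n,m.sum())
    for x in np.arange(.024,.085,.003):
        mm=m&(a>=x)&(a<x+.003)
        if mm.sum()>1: print("  a",x.round(3),mm.sum(),"b",b[mm].min().round(4),b[mm].mean().round(4),b[mm].max().round(4),"z",P[mm,2].mean().round(4))
save(im,"w4.png"); np.savez("w4.npz",ex=ex,ey=ey,kn=kn)
g=cv2.cvtColor(im["pixels"],cv2.COLOR_RGB2GRAY); print(g[250:268,92:112])
E
```

```text
[0.58920076 0.12727593 0.10227801] 0.06529202769056125
button [0.5827 0.1256 0.1728]
knob 887 [6.093e-01 5.000e-04 1.041e-01] ((0.6100509166717529, 0.0002356506884098053), (0.022899925708770752, 0.02333795838057995), 48.131622314453125)
pointer 182
  a 0.024 10 b -0.0012 0.0007 0.0025 z 0.0535
  a 0.027 26 b -0.0029 0.0002 0.0022 z 0.0539
  a 0.03 23 b -0.0021 0.0004 0.0023 z 0.0539
  a 0.033 22 b -0.0024 0.0006 0.0028 z 0.0541
  a 0.036 22 b -0.0026 0.0003 0.0026 z 0.0537
  a 0.039 19 b -0.0023 0.0003 0.0023 z 0.0542
  a 0.042 23 b -0.0027 0.0002 0.0021 z 0.0539
  a 0.045 21 b -0.0017 0.0007 0.0021 z 0.0541
  a 0.048 16 b -0.0027 0.0004 0.0024 z 0.0539
marker 321
  a 0.054 19 b -0.0672 -0.0649 -0.0633 z 0.0535
  a 0.057 24 b -0.0669 -0.0647 -0.0631 z 0.0538
  a 0.06 89 b -0.073 -0.0641 -0.0563 z 0.0545
  a 0.063 60 b -0.073 -0.0633 -0.0558 z 0.056
  a 0.066 61 b -0.0727 -0.0625 -0.0567 z 0.0555
  a 0.069 58 b -0.0729 -0.0637 -0.0564 z 0.0558
  a 0.072 9 b -0.0714 -0.0593 -0.057 z 0.0538
[[130 237 238 239 238 238 238 239 238 212  95 159 230 240 239 239 239 239
  239 239]
 [ 52 237 23
[... 733 characters left out ...]
 240 240
  240 240]
 [240 176  56 133 240 241 241 240 241 241 240 241 240 239 240 241 241 241
  240 240]
 [237 237  94  74 237 237 237 235 237 237 237 237 237 238 239 239 239 239
  239 239]
 [236 235 123  31 232 234 228 160 234 234 235 235 236 236 236 238 237 237
  237 238]
 [235 236 159  50 134 191 185 130 131 132 131 191 236 236 236 236 235 236
  236 237]
 [237 232 156  59  44  41  50 111 132 133 132 190 237 237 238 238 238 238
  238 239]
 [237 189  96  74  61  36  45  92 131 132 132 190 237 237 238 239 238 238
  238 238]
 [235 189 106  88  78  35  40  73 132 131 131 186 237 237 237 236 237 237
  237 237]
 [235 205 114  88  88  43  36  60 131 127 126 180 232 232 233 233 234 235
  236 235]]
```

Call:
move_arm --rows '[[[-1,0.15,-0.91,0,0],[-1,0.15,-0.91,0,0],[-1,0.15,-0.91,0,0],[-1,0.15,-0.91,0,0],[-1,0.15,-0.91,0,0],[-1,0.15,-0.91,0,0],[-1,0.15,-0.91,0,0],[-1,0,0,0,0],[-1,0,0,-0.5,0],[-1,0,0,-0.5,0],[-1,0,0,-0.5,0],[-1,0,0,-0.5,0],[-1,0,0,-0.5,0],[-1,0,0,-0.5,0],[-1,0,0,-0.4,0],[-1,0,0,0,0]]]'

```text
time: 15.95
eef_pos: [0.61, 0.0, 0.034]
tcp_rot: [0.236, -3.13, -0.0]
wrist_force: [0.5, -0.6, -0.4]
finger_gap: 0.0852
grip_force: 0.0
```

```bash
python3 - <<'E'
from h import *
im=r.get_image("wrist"); s=r.read_state(); print(s["eef_pos"],s["finger_gap"],s["wrist_force"]); 
a=im["pixels"][150:400,150:490,::-1]; a=cv2.resize(a,(520,382))
b=r.get_image("side")["pixels"][150:240,290:400,::-1]; b=cv2.resize(b,(280,382))
cv2.imwrite("pics/w5.png",np.hstack([a,b]))
E
```

```text
[ 6.10569648e-01 -3.84097811e-05  3.47126877e-02] 0.08503148368685763 [-0.01640253  0.46445415  0.54056464]
```

View pics/w5.png

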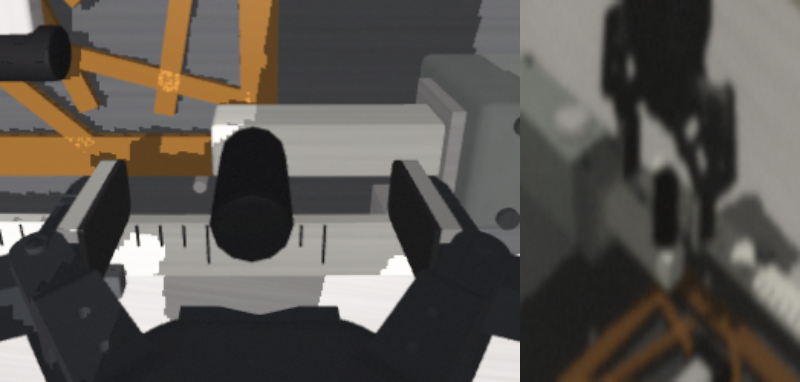

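The knob stands between the pads (knob about (252,190), pads about (110,210) and (410,210)). A quick depth check on pad position and height comes next.

```bash
python3 - <<'E'
from h import *
im=r.get_image("wrist")
v,u=np.nonzero(im["range_z"]>0); P=pts(im,np.c_[u,v]); w=np.load("w4.npz"); q=P[:,:2]-w["kn"]; a=q@w["ex"]; b=q@w["ey"]
for lo,hi,n in ((-.06,-.035,"L"),(.035,.06,"R")):
    for z in np.arange(.06,.14,.006):
        k=(b>lo)&(b<hi)&(abs(a)<.03)&(P[:,2]>=z)&(P[:,2]<z+.006)
        if k.sum()>3: print(n,z.round(3),k.sum(),"a",a[k].min().round(3),a[k].max().round(3),"b",b[k].min().round(3),b[k].max().round(3))
E
```

```text
L 0.078 42 a -0.008 0.01 b -0.041 -0.041
L 0.084 252 a -0.011 0.013 b -0.053 -0.04
L 0.09 352 a -0.011 0.013 b -0.055 -0.04
L 0.096 403 a -0.011 0.012 b -0.054 -0.04
L 0.102 456 a -0.01 0.012 b -0.055 -0.04
L 0.108 483 a -0.01 0.013 b -0.055 -0.04
L 0.114 538 a -0.011 0.007 b -0.054 -0.04
L 0.12 271 a -0.013 -0.002 b -0.06 -0.041
L 0.126 795 a -0.013 0.014 b -0.06 -0.036
L 0.132 2119 a -0.012 0.013 b -0.06 -0.035
L 0.138 574 a -0.016 0.014 b -0.06 -0.035
R 0.06 138 a -0.011 0.009 b 0.035 0.06
R 0.078 37 a -0.008 0.009 b 0.044 0.045
R 0.084 252 a -0.01 0.013 b 0.044 0.056
R 0.09 358 a -0.01 0.013 b 0.044 0.059
R 0.096 399 a -0.01 0.012 b 0.044 0.058
R 0.102 458 a -0.01 0.013 b 0.044 0.058
R 0.108 492 a -0.01 0.013 b 0.044 0.058
R 0.114 531 a -0.011 0.008 b 0.044 0.058
R 0.12 232 a -0.013 0.0 b 0.044 0.058
R 0.126 679 a -0.013 0.005 b 0.04 0.06
R 0.132 1523 a -0.012 0.014 b 0.038 0.06
R 0.138 360 a -0.016 0.014 b 0.035 0.05
```

Call:
move_arm --rows '[[[-1,0,-0.1,0,0],[1,0,0,0,0],[1,0,0,0,0],[1,0,0,0,0],[1,0,0,0,0],[1,0,0,0,0],[1,0,0,0,0],[1,0,0,0,0],[1,0,0,0,0],[1,0,0,0,0]]]' --force 50

```text
time: 17.1
eef_pos: [0.6111, -0.0021, 0.0356]
tcp_rot: [-0.236, 3.133, -0.0]
wrist_force: [-1.2, -0.6, 4.5]
finger_gap: 0.0227
grip_force: 48.8
```

Call:
move_arm --rows '[[[1,0.046,-0.296,0,0],[1,0.046,-0.296,0,0],[1,0.046,-0.296,0,0],[1,0.046,-0.296,0,0],[1,0.046,-0.296,0,0],[1,0.046,-0.296,0,0],[1,0.046,-0.296,0,0],[1,0.046,-0.296,0,0],[1,0.046,-0.296,0,0],[1,0.046,-0.296,0,0],[1,0,0,0,0],[1,0,0,0,0]]]'

```text
time: 18.3
eef_pos: [0.6198, -0.059, 0.0356]
tcp_rot: [0.237, -3.132, -0.004]
wrist_force: [-2.6, 2.7, 6.6]
finger_gap: 0.0226
grip_force: 49.1
```

```bash
cat > al.py <<'E'
from h import *
w=np.load("w4.npz"); s=r.read_state(); print(s["eef_pos"].round(4),s["wrist_force"].round(1),s["finger_gap"],s["time"])
for c in ("wrist","scene","side"):
    im=r.get_image(c); v,u=np.nonzero(im["range_z"]>0); P=pts(im,np.c_[u,v]); q=P[:,:2]-w["kn"]; a=q@w["ex"]; b=q@w["ey"]
    z=P[:,2]
    kp=(a>.030)&(a<.050)&(b>-.13)&(b<.02)&(z>.0515)&(z<.058)
    km=(a>.053)&(a<.060)&(b>-.1)&(b<-.03)&(z>.0515)&(z<.058); ks=(a>.060)&(a<.075)&(b>-.1)&(b<-.03)&(z>.0515)&(z<.062)
    for n,k in (("pointer",kp),("mblade",km),("saddle",ks)):
        if k.sum(): print(c,n,k.sum(),"b med",np.median(b[k]).round(4),"range",b[k].min().round(4),b[k].max().round(4),"mid",((np.percentile(b[k],3)+np.percentile(b[k],97))/2).round(4))
E
python3 al.py
```

```text
[ 0.6198 -0.059   0.0356] [-2.6  2.7  6.6] 0.022616599776304053 18.3
wrist mblade 48 b med -0.0651 range -0.0665 -0.058 mid -0.0651
wrist saddle 458 b med -0.0652 range -0.0732 -0.0573 mid -0.0649
scene pointer 14 b med -0.058 range -0.0847 0.0099 mid -0.0438
scene mblade 4 b med -0.0537 range -0.067 -0.0343 mid -0.0509
scene saddle 36 b med -0.0658 range -0.0743 -0.0582 mid -0.0658
side pointer 9 b med -0.0625 range -0.1135 -0.0585 mid -0.0826
side mblade 7 b med -0.0693 range -0.0924 -0.0573 mid -0.0735
side saddle 34 b med -0.0705 range -0.0772 -0.0598 mid -0.0689
```

```bash
python3 - <<'E'
from h import *
w=np.load("w4.npz"); im=r.get_image("wrist"); R=cv2.Rodrigues(np.array(im["rotation"],float))[0]
def proj(a,b,z):
    p=np.r_[w["kn"]+a*w["ex"]+b*w["ey"],z]; c=R.T@(p-im["position"]); c=c*[1,-1,-1]
    return cv2.projectPoints(c.reshape(1,1,3),np.zeros(3),np.zeros(3),im["camera_matrix"],np.array(im["dist"],float))[0].ravel().round(1)
print("marker tip",proj(.055,-.065,.053),"pointer tip",proj(.051,-.058,.053),proj(.035,-.058,.053))
u0,v0=proj(.054,-.062,.053).astype(int); b=(max(0,u0-70),max(0,v0-50),min(640,u0+70),min(400,v0+50)); print(b)
save(im,"w6.png",b,5)
E
```

```text
marker tip [308.  317.4] pointer tip [318.8 312.3] [318.7 291.5]
(np.int64(242), np.int64(266), np.int64(382), np.int64(366))
```

View pics/w6.png

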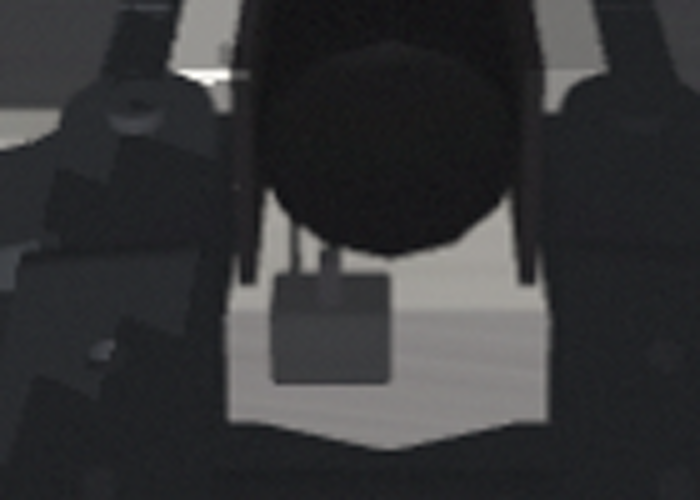

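The pointer is hidden behind the knob. The marker blade shows at crop (330,262), and the knob centre is at about x=391. I'll measure the knob itself.

```bash
cat > kn.py <<'E'
from h import *
w=np.load("w4.npz"); s=r.read_state(); t=s["eef_pos"][:2]
print("tcp travel",((t-[.6111,-.0021])@w["ey"]).round(4), "tcp b",((t-w["kn"])@w["ey"]).round(4),"a",((t-w["kn"])@w["ex"]).round(4),s["wrist_force"].round(1),s["grip_force"],s["time"])
for c in ("wrist","scene","side"):
    im=r.get_image(c); v,u=np.nonzero(im["range_z"]>0); P=pts(im,np.c_[u,v]); q=P[:,:2]-w["kn"]; a=q@w["ex"]; b=q@w["ey"]; z=P[:,2]
    dark=im["pixels"][v,u].max(1)
    k=(abs(a)<.014)&(b>-.09)&(b<-.04)&(z>.102)&(z<.108)
    if k.sum()>3: print(c,"knob",k.sum(),"b",np.percentile(b[k],[1,50,99]).round(4),"a",np.percentile(a[k],[1,99]).round(4))
    k=(a>.018)&(a<.053)&(b>-.09)&(b<-.03)&(z>.051)&(z<.057)
    print(c,"ptr",np.c_[a[k],b[k],z[k]].round(4)[:25].tolist())
    k=(abs(a)<.009)&(b>-.12)&(b<-.02)&(z>.058)&(z<.063)
    if k.sum(): print(c,"boom top end b",k.sum(),np.sort(b[k])[:6].round(4))
E
python3 kn.py
```

```text
tcp travel -0.0574 tcp b -0.0592 a 0.0006 [-2.2  2.6  6.8] 49.129661321640015 18.5
wrist knob 2615 b [-0.074  -0.0579 -0.0415] a [-0.0109  0.0109]
wrist ptr []
wrist boom top end b 1046 [-0.0726 -0.0726 -0.0725 -0.0724 -0.0724 -0.0724]
scene knob 59 b [-0.0824 -0.0598 -0.0421] a [-0.0109  0.0126]
scene ptr [[0.0192, -0.0607, 0.0561], [0.021, -0.0576, 0.0546], [0.0271, -0.0584, 0.0565], [0.0252, -0.0564, 0.0551], [0.0299, -0.0605, 0.0553], [0.0306, -0.0575, 0.0563], [0.0343, -0.0592, 0.0559], [0.0325, -0.0571, 0.0547], [0.0381, -0.0581, 0.0562], [0.0421, -0.0596, 0.0561], [0.0447, -0.0807, 0.0517], [0.0447, -0.059, 0.0552], [0.0437, -0.0567, 0.0545], [0.0503, -0.0599, 0.0567], [0.0496, -0.0575, 0.0564], [0.0491, -0.0423, 0.0514]]
scene boom top end b 51 [-0.0735 -0.0715 -0.0699 -0.0689 -0.0665 -0.0604]
side knob 69 b [-0.0865 -0.0594 -0.0428] a [-0.0135  0.01  ]
side ptr [[0.0479, -0.0602, 0.0545], [0.0488, -0.0625, 0.0553], [0.0398, -0.0608, 0.0561], [0.0437, -0.0637, 0.0557], [0.0381, -0.0624, 0.055], [0.0378, -0.0629, 0.0524], [0.0492, -0.0718, 0.0513], [0.052, -0.0847, 0.0512], [0.0504, -0.089, 0.0515]]
side boom top end b 58 [-0.0775 -0.0764 -0.0764 -0.0758 -0.0755 -0.0752]
```

All cameras and the encoder agree there are about 7.4 mm to go.

Call:
move_arm --rows '[[[1,0.019,-0.122,0,0],[1,0.019,-0.122,0,0],[1,0.018,-0.121,0,0],[1,0,0,0,0],[1,0,0,0,0]]]'

```text
time: 19.15
eef_pos: [0.6208, -0.0655, 0.0356]
tcp_rot: [0.238, -3.131, -0.005]
wrist_force: [-2.4, 4.2, 5.8]
finger_gap: 0.0228
grip_force: 49.2
```

```bash
python3 kn.py; python3 al.py
```

```text
tcp travel -0.0641 tcp b -0.0659 a 0.0006 [-2.4  4.2  5.8] 49.21133995056152 19.15
wrist knob 2623 b [-0.0809 -0.0646 -0.0481] a [-0.0108  0.0111]
wrist ptr []
wrist boom top end b 1373 [-0.0791 -0.0791 -0.0791 -0.0791 -0.0787 -0.0786]
scene knob 62 b [-0.087  -0.0666 -0.0422] a [-0.0119  0.0134]
scene ptr [[0.02, -0.0631, 0.0565], [0.0249, -0.0671, 0.0567], [0.0259, -0.0671, 0.0542], [0.0275, -0.0637, 0.0561], [0.0309, -0.0655, 0.0554], [0.0299, -0.0632, 0.0549], [0.035, -0.067, 0.0555], [0.035, -0.0643, 0.0558], [0.04, -0.0655, 0.0567], [0.039, -0.0631, 0.0562], [0.0425, -0.0676, 0.0552], [0.0471, -0.0634, 0.0567], [0.0503, -0.0653, 0.0559], [0.0488, -0.0631, 0.0548], [0.0438, -0.057, 0.0511], [0.0439, -0.0516, 0.052], [0.0429, -0.0412, 0.0526], [0.0496, -0.0605, 0.0524], [0.0484, -0.0502, 0.053], [0.046, -0.0484, 0.051], [0.046, -0.0431, 0.0517], [0.0502, -0.0472, 0.0516]]
scene boom top end b 62 [-0.0804 -0.0795 -0.078  -0.0771 -0.0745 -0.0687]
side knob 72 b [-0.0885 -0.0647 -0.0479] a [-0.0128  0.0095]
side ptr [[0.0482, -0.0661, 0.0547], [0.0477, -0.0694, 0.0567], [0.0426, -0.0677, 0.0555], [0.044, -0.0696, 0.0558], [0.0496, -0.0682, 0.052], [0.04, -0.07, 0.0552], [0.0414, -0.0692, 0.051], [0.0458, -0.0838, 0.051], [0.047, -0.0857, 0.0515]]
side boom top end b 71 [-0.0838 -0.0834 -0.0827 -0.0824 -0.0823 -0.0815]
[ 0.6207 -0.0654  0.0356] [-3.5  4.3  5.6] 0.022838940641422292 19.3
wrist mblade 35 b med -0.0652 range -0.0665 -0.0639 mid -0.0652
wrist saddle 444 b med -0.0652 range -0.0731 -0.0579 mid -0.0652
scene pointer 15 b med -0.0641 range -0.1201 0.0199 mid -0.0405
scene mblade 5 b med -0.0668 range -0.091 -0.0648 mid -0.0773
scene saddle 33 b med -0.0662 range -0.095 -0.0578 mid -0.0668
side pointer 9 b med -0.0685 range -0.102 0.0011 mid -0.0548
side mblade 7 b med -0.0687 range -0.0747 -0.0666 mid -0.0705
side saddle 32 b med -0.071 range -0.0769 -0.0602 mid -0.069
```

Call:
move_arm --rows '[[[1,0.006,-0.045,0,0],[1,0,0,0,0],[1,0,0,0,0],[1,0,0,0,0]]]'

```text
time: 19.85
eef_pos: [0.6208, -0.066, 0.0356]
tcp_rot: [0.238, -3.131, -0.006]
wrist_force: [-2.1, 3.7, 6.7]
finger_gap: 0.0229
grip_force: 49.3
```

```bash
python3 kn.py | cut -c1-120; python3 - <<'E'
from h import *
w=np.load("w4.npz"); im=r.get_image("side"); R=cv2.Rodrigues(np.array(im["rotation"],float))[0]
p=np.r_[w["kn"]+.05*w["ex"]-.065*w["ey"],.055]; c=(R.T@(p-im["position"]))*[1,-1,-1]
u,v=cv2.projectPoints(c.reshape(1,1,3),np.zeros(3),np.zeros(3),im["camera_matrix"],np.array(im["dist"],float))[0].ravel().astype(int)
save(im,"s7.png",(u-40,v-28,u+40,v+28),10)
E
```

```text
tcp travel -0.0647 tcp b -0.0664 a 0.0006 [-2.1  3.7  6.7] 49.30229723453522 19.85
wrist knob 2614 b [-0.0816 -0.0652 -0.049 ] a [-0.0109  0.0111]
wrist ptr []
wrist boom top end b 1398 [-0.0797 -0.0797 -0.0797 -0.0797 -0.0796 -0.0796]
scene knob 64 b [-0.0867 -0.0667 -0.0414] a [-0.0101  0.0131]
scene ptr [[0.021, -0.0655, 0.057], [0.0235, -0.0676, 0.0554], [0.024, -0.0647, 0.0563], [0.0297, -0.0687, 0.0538], [0.0
scene boom top end b 68 [-0.0798 -0.0797 -0.0768 -0.0742 -0.0689 -0.0661]
side knob 68 b [-0.0869 -0.0646 -0.0432] a [-0.0129  0.0092]
side ptr [[0.0454, -0.0653, 0.0557], [0.0512, -0.0668, 0.0534], [0.0421, -0.0681, 0.056], [0.0431, -0.0703, 0.0567], [0.
side boom top end b 72 [-0.0839 -0.0838 -0.0835 -0.0834 -0.0833 -0.0826]
```

View pics/s7.png

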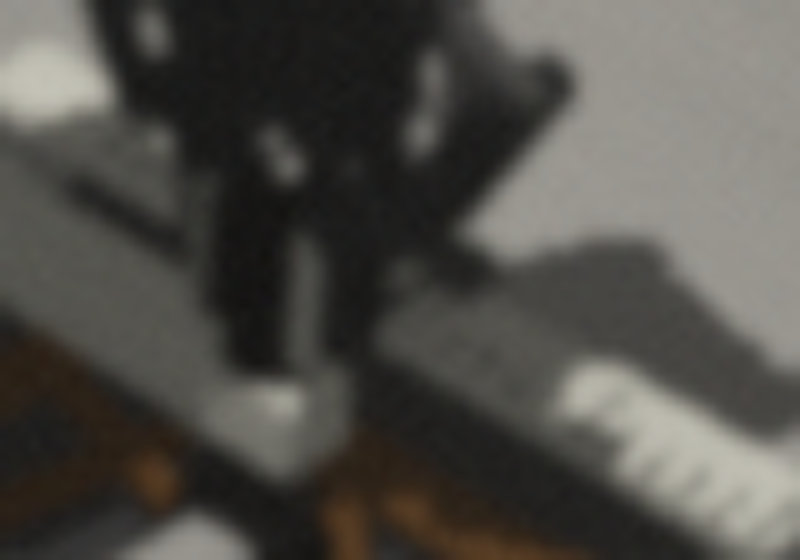

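The knob is held at about (260,290), and pointer and marker agree within about 0.5 mm. Handing in.

```bash
python3 -c "
from h import *
print(r.hand_in())"
```

```text
the job is handed in; nothing more can be done
None
```

I pushed the clamp fully down, then pressed the lock button to its stop, then pulled the boom out about 65 mm so its pointer lines up with the marker to within about 0.5 mm (worked out from the knob, as the gripper hid the pointer up close), and handed in at about 20 s with the knob still gripped.

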